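# Weigh two marble test blocks and latch the heavier into the abrasion tester

## Task

Weigh the two marble test blocks against each other, one on each pan of the balance, then lay the heavier one flat in the well between the two ribs of the abrasion tester's pulled-out tray, setting blocks down gently and leaving the lighter block on its pan. Then push the tray in as far as it goes so that its push-push latch catches, let go, and check that it stays in instead of springing back out. Leave the felt wheel, the paste tin and the brush where they are.

Things in the scene. Friction and masses are not known exactly. Their poses are not given: they have to be found in the camera images.
- block_1_mid (a point): centre (half-way up) of one marble test block, 42 mm (its x) by 66 mm (its y) by 46 mm high (z), with an 8 mm wide, 12 mm deep saw cut along the top, parallel to y. The two blocks look the same, 0.23 to 0.4 kg; one is at least 60 g heavier. At the start each stands in one place of the wooden rack.
- block_2_mid (a point): centre (half-way up) of the other marble test block, same shape, size and axes as the first; which one is heavier is found by weighing
- pan_a_top (a point): centre of the flat top of one pan of the equal-arm balance, a 90 x 90 mm rimless aluminium plate, 5 mm thick, z up; 76 mm above the bench when the beam is level. The pan stays level while it rises or sinks by up to 13 mm. The other pan is 190 mm away along this point's -y.
- pan_b_top (a point): the same for the other pan of the balance; the first pan is 190 mm away along this point's +y. A loaded pan sinks softly (no real resistance) to its stop.
- beam (a joint): angle of the balance beam, rad: 0 level (as it rests empty), positive when pan a is up and pan b down, stops at -0.14 and +0.14. With both blocks on, it settles against the stop on the heavier block's side within about a second.
- tray_well (a point): centre of the floor of the well in the tester's tray, 18 mm above the bench; x points into the tester, y along the well, z up. The block lies with its 66 mm length along y between two ribs (60 mm long in y, 48 mm high, so above its top) 50 mm apart in x, flared at the top: it can be held there only by its ends, with 68 mm from the centre to a low (12 mm) side wall at each end.
- tray_front (a point): centre of the outer face of the tray's aluminium front panel (160 mm wide, 6 to 70 mm above the bench), 46 mm before the well's centre, at 42 mm height; x points into the tester: push along x. The grey case begins 120 mm beyond the panel when the tray is out and is 95 mm high there, 160 mm from 80 mm further in.
- tray (a joint): how far the tray is pushed in, m: 0 out (as at the start), about 0.1135 at the stop. A spring pushes it out with 3 to 5 N. Pushed to the stop (beyond 0.112) and let go, it comes back to about 0.100 and is held, latched, the front panel about 20 mm proud of the case. Pushed less far it springs out again; pushed again from 0.100 it is released and springs out.
- rack: wooden block rack, fixed; origin under its centre, base 250 x 110 x 12 mm. Two places at x = -62 and +62 mm; the blocks stand there with their length along the rack's y, a 40 mm wide cheek (62 mm above the bench) close to each end, so they can be taken only across their width, with 80 mm free between the two
- felt_wheel: bystander: white felt polishing wheel lying flat, 110 mm across, 50 mm high with its hub; origin at its underside
- paste_tin: bystander: steel paste tin, 72 mm across, 90 mm high; origin at its underside
- dust_brush: bystander: brush lying on the bench between robot and work; origin at its underside

How it is judged:
By the outcome, as a careful person would: the job done as asked, in the order asked, and still so for the second after the job is handed in, with the robot touching nothing.
It also fails if it takes over 72 s, if anything falls off the work surface, if the arm or the gripper's body presses on something with over 40 N, if the wrist force passes 120 N, or if a joint passes its speed limit or range.

## Robot

A 7-joint arm with a two-finger parallel gripper is mounted at the origin on the work surface. World frame = base frame: x ahead of the robot, y to its left, z up, the work surface at z = 0. Lengths are in m, angles in rad, forces in N, time in s.
With the tool pointing down it reaches from about 0.4 to 0.85 m from the base axis. Payload 10.4 kg.
Tool frame: the origin (TCP) lies between the finger pads; the fingertips stand 17 mm ahead of it and the grasp point (between the pads) lies 2 mm behind it; z points along the fingers, y is the line along which they close (so a half turn about z gives the same grasp; the last joint's range is limited). The gripper opens to 85 mm and grips with 20 to 120 N. Pads are 22 mm wide; open, the fingers measure 114 mm over their backs; the gripper's body (76 mm by 85 mm) begins 54 mm behind the grasp point. The pads swing forward as they close: fully open they stand 13 mm farther back than shut.
Start: joints at [1.191, 0.332, -0.065, 1.46, 0.022, 1.35, -0.088], TCP at [0.218, -0.586, 0.248] pointing down, gripper open.
Joint ranges: [-2.6, 2.6], [-0.5, 2.12], [-1.47, 1.34], [0.16, 2.42], [-1.27, 4.41], [0.06, 2.06], [-2.6, 2.6]. Speed limits (rad/s): [2.22, 2.22, 2.79, 2.79, 3.14, 3.14, 3.14].

## Interface

Orientations are given as a unit quaternion [w, x, y, z].
In Python, from bench import * gives the robot as it stands. The module is installed in compiled form; this text tells all that it offers.
- The arm moves only by the tool jog_arm, never from a script. Its argument "series" is a list of rows, each a list of 3 entries, a list of its own where there are three numbers: the opening, from -1 (shut) to 1 (fully open), then the shift along the world's x, y, z as a fraction of full scale, then the turn about the world's z as a fraction of full scale. In form: [[grip, [dx, dy, dz], twist], ...]. A call has 1 to 10 rows; each row is the pose to reach, as a shift and turn from the pose commanded when the call began, turning the shorter way round; what a row does not reach only later rows make up. Full scale, the value 1, is 1000 mm for a shift and 180 degrees for a turn. A row lasts 1/10 s, in which the tool goes at most 50 mm and 8.59 degrees, less where a joint would pass 70% of its speed; a pose out of reach is approached as far as the arm can. A call with a number of a shift or a turn outside -1 to 1 is refused whole. A call with a gripper value outside its range is refused whole. The fingers move at their own pace and stop on an object; the grip force is fixed at half the most. Time passes only in rows, so rows that repeat a pose let the fingers close. It gives the time, the measured TCP pose, the force, the opening and the grip force at its end, in the units of the state.
- get_obs(): the state, without advancing time (a new reading comes with each control period).
- snapshot(name): name is "scene" or "side" or "wrist"; returns (picture, depth): 400x640x3 uint8, blue, green, red; 400x640 float32, m along the optical axis (not along the pixel's ray), 0 where there is no reading.
- camera_info(name): a dict with "fx", "fy", "cx", "cy" (pixels), "k1" (the pictures are not rectified: a ray, as slopes to the right and down, at radius r is drawn at 1 + k1 r^2 times it, then the intrinsics apply), "R" (3x3) and "t" (3): a world point X has camera coordinates R X + t. Camera axes: x right, y down, z forward; pixel columns grow to the right and rows downward; lengths in m; the calibration is good to about 2 mm. A picture is of the moment at which its call begins: read the wrist's pose just before it. camera_info takes no time and is no camera call; for the wrist camera it gives the pose at the moment of the call.
- close_job(): hands the job in; it is judged then, once.
The state is a dict: "time": time; "q": joint angles; "joint_velocities": joint speeds; "joint_efforts": joint torques, N m; "ee_pos": TCP position; "ee_rot": TCP orientation; "wrist_force": force on the tool from outside, world axes, zero at the start; "wrist_torque": the same for the moment, N m; "grip_width": finger opening in m; "finger_force": force on a finger pad.
Only numpy, scipy, OpenCV 4.12 (cv2) and the standard library are available. Lean on these libraries where they do the work, as an engineer would, in place of code of your own. Each camera call takes 0.05 s, during which the arm holds its last target. There are 200 camera calls.

## Working session

There is one attempt and no reset: what is moved stays moved. The work goes in short steps, Python scripts to look and compute and a tool call to move; the robot and the scene stay as the last step left them, time stands still between calls to the robot, and variables do not carry over. Pictures are saved under pics/ and viewed, at most 10 in all, crops included, and the job is handed in when it is done.

Besides the shell and the picture viewer there is one more tool, called after "Emit:" by a JSON object that holds its "api" and its "payload", one argument or row to a line. jog_arm: Moves the arm, as the interface text tells. Its arguments: {"type":"object","properties":{"series":{"type":"array","items":{"type":"array"}}},"required":["series"]}

```bash
mkdir -p pics; cat > h.py <<'E'
from bench import *
import numpy as np, cv2
def save(n,f):
    p,d=snapshot(n); cv2.imwrite(f'pics/{f}.png',p); np.savez(f'pics/{f}.npz',p=p,d=d,**{k:np.array(v) for k,v in CI(n).items()}); return p,d
def CI(n):
    c=camera_info(n); return {k:c[k] for k in("fx","fy","cx","cy","k1","R","t")}
def cloud(f):
    z=np.load(f'pics/{f}.npz'); d=z['d']; v,u=np.mgrid[:400,:640]
    K=np.array([[z['fx'],0,z['cx']],[0,z['fy'],z['cy']],[0,0,1.]])
    n=cv2.undistortPoints(np.stack([u,v],-1).reshape(-1,1,2).astype(np.float64),K,np.array([float(z['k1']),0,0,0])).reshape(400,640,2)
    P=np.dstack([n[...,0]*d,n[...,1]*d,d])
    X=(P-z['t'])@z['R']; X[d==0]=np.nan
    return X
E
python3 - <<'E'
from h import *
o=get_obs();print(o['time'],o['ee_pos'],o['ee_rot'],o['grip_width'])
for n in("scene","side"):
    save(n,n+'0'); c=camera_info(n); print(n,-np.array(c['R']).T@c['t'],np.array(c['R'])[2])
E
```

```text
0.0 [ 0.21818163 -0.58531656  0.24751921] [-6.88058385e-04  9.84124566e-01  1.77477713e-01 -1.62949506e-04] 0.08509073866857281
scene [ 1.12443523 -0.60153891  0.84805198] [-0.49862778  0.52376349 -0.69068237]
side [0.0472618  0.57034456 0.68305271] [ 0.53733744 -0.58817714 -0.60441387]
```

View pics/scene0.png

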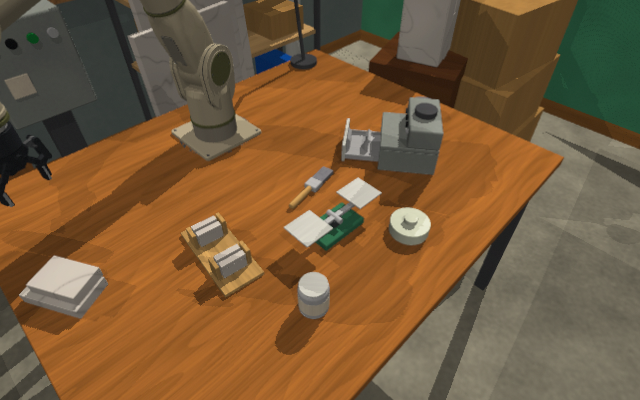

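View pics/side0.png

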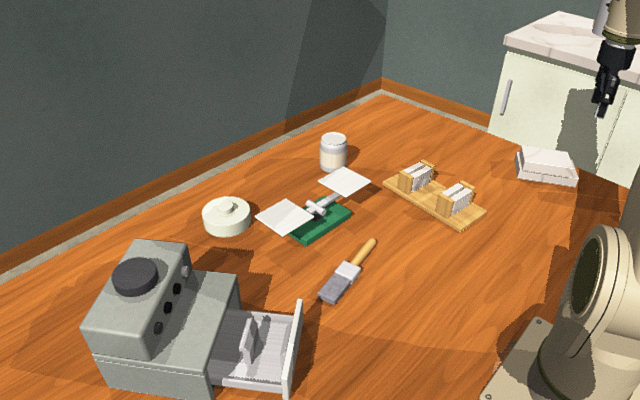

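The scene view shows the rack with blocks at about (207,232) and (230,262), pans at (308,228) and (359,192), the tester at (405,140) with its tray at (360,145), the brush at (312,188), the tin at (313,295) and the felt wheel at (410,226). The side view agrees. Next I'll make a merged top-down map.

```bash
cat >> h.py <<'E'
def points(fs):
    P=[];C=[]
    for f in fs:
        X=cloud(f).reshape(-1,3); c=np.load(f'pics/{f}.npz')['p'].reshape(-1,3); m=np.isfinite(X[:,0]); P.append(X[m]);C.append(c[m])
    return np.vstack(P),np.vstack(C)
def rect(P): # min-area rect in mm
    (cx,cy),(w,h),a=cv2.minAreaRect((P[:,:2]*1000).astype(np.float32)); return np.round([cx,cy,w,h,a],1)
E
python3 - <<'E'
from h import *
for f in('scene0','side0'):
    P,C=points([f]); hsv=cv2.cvtColor(C[None],cv2.COLOR_BGR2HSV)[0]
    ok=(P[:,0]>.2)&(P[:,0]<1)&(abs(P[:,1])<.6)
    grey=hsv[:,1]<60
    def comps(m,name):
        g=np.zeros((800,1200),np.uint8); ij=np.round(P[m][:,:2]*1000).astype(int); ii=ij[:,0]-200; jj=ij[:,1]+600
        k=(ii>=0)&(ii<800)&(jj>=0)&(jj<1200); g[ii[k],jj[k]]=1; g2=cv2.morphologyEx(g,cv2.MORPH_CLOSE,np.ones((7,7)))
        n,l,s,c=cv2.connectedComponentsWithStats(g2)
        lab=l[np.clip(ii,0,799),np.clip(jj,0,1199)]
        for q in range(1,n):
            if s[q,4]>300: Q=P[m][(lab==q)&k]; print(f,name,rect(Q),'n',len(Q),'z',np.round(np.median(Q[:,2]),4), np.round(np.percentile(Q[:,2],[5,95]),3))
    comps(ok&(P[:,2]>.07)&(P[:,2]<.085)&grey,'z70-85')
    comps(ok&(P[:,2]>.05)&(P[:,2]<.066)&grey,'z50-66')
    comps(ok&(P[:,2]>.006)&(P[:,2]<.018)&~grey,'z6-18')
    comps(ok&(P[:,2]>.085)&(P[:,2]<.2),'z>85')
# ortho map
P,C=points(['scene0','side0']); o=np.argsort(P[:,2]); P=P[o];C=C[o]
im=np.zeros((600,800,3),np.uint8)
r=np.round((.9-P[:,0])*1000).astype(int); c=np.round((.4-P[:,1])*1000).astype(int)
for a in(0,1):
  for b in(0,1):
    k=(r+a>=0)&(r+a<600)&(c+b>=0)&(c+b<800)&(P[:,2]<.3); im[r[k]+a,c[k]+b]=C[k]
cv2.imwrite('pics/top.png',im)
E
```

```text
scene0 z70-85 [609.6 300.  175.5  10.3  36.5] n 231 z 0.0775 [0.071 0.084]
scene0 z70-85 [ 611.  -131.1   92.1   90.4   89. ] n 944 z 0.0775 [0.075 0.08 ]
scene0 z70-85 [616.5  58.9  90.8  89.2  88.6] n 721 z 0.0776 [0.075 0.08 ]
scene0 z70-85 [ 763.4 -264.2   66.2   27.    41.8] n 171 z 0.0791 [0.071 0.084]
scene0 z50-66 [ 312.7 -578.8   42.1   98.9   90. ] n 392 z 0.0607 [0.053 0.063]
scene0 z50-66 [ 405.3 -302.4   65.8   44.9   81.8] n 359 z 0.0587 [0.051 0.062]
scene0 z50-66 [ 527.7 -317.9   66.1   44.5   82.5] n 413 z 0.0588 [0.052 0.062]
scene0 z50-66 [609.1 300.2 176.3  11.5  35.8] n 235 z 0.0581 [0.051 0.065]
scene0 z50-66 [609.6 -20.9  49.9  98.1  14. ] n 210 z 0.053 [0.051 0.057]
scene0 z50-66 [764.2 103.5  30.   35.7   3.5] n 76 z 0.0519 [0.05  0.054]
scene0 z6-18 [ 466.8 -310.2  110.8  253.3   82.8] n 1614 z 0.0134 [0.01  0.016]
scene0 z6-18 [466.6 -24.9  17.6  94.5   9.5] n 72 z 0.0148 [0.008 0.018]
scene0 z6-18 [655.6 -43.  149.5  37.5  74.1] n 137 z 0.0115 [0.007 0.017]
scene0 z>85 [554.  378.4 180.  204.3  36.2] n 2765 z 0.132 [0.093 0.181]
scene0 z>85 [ 748.4 -247.7 
[... 639 characters left out ...]
 0.0582 [0.051 0.065]
side0 z50-66 [445.9 302.5  17.9  60.9  37.4] n 366 z 0.06 [0.051 0.065]
side0 z50-66 [ 525.3 -317.    67.8   42.7   81.9] n 235 z 0.0561 [0.052 0.058]
side0 z50-66 [610.7 -34.6  25.3  50.5  71.2] n 72 z 0.0513 [0.05  0.054]
side0 z50-66 [ 728.9 -226.3   64.2   28.2   40.5] n 134 z 0.0579 [0.051 0.065]
side0 z6-18 [ 465.5 -309.8  115.7  254.7   82.9] n 1540 z 0.0103 [0.008 0.013]
side0 z6-18 [461.5 -24.3  19.8  95.9  10.6] n 253 z 0.0154 [0.009 0.018]
side0 z6-18 [570.6 -26.3 158.7  51.7  69.2] n 262 z 0.0127 [0.007 0.018]
side0 z>85 [551.1 379.1 181.2 202.9  36.4] n 14400 z 0.1333 [0.092 0.178]
side0 z>85 [ 746.1 -248.3   64.7   64.    74.2] n 254 z 0.0881 [0.086 0.09 ]
```

View pics/top.png

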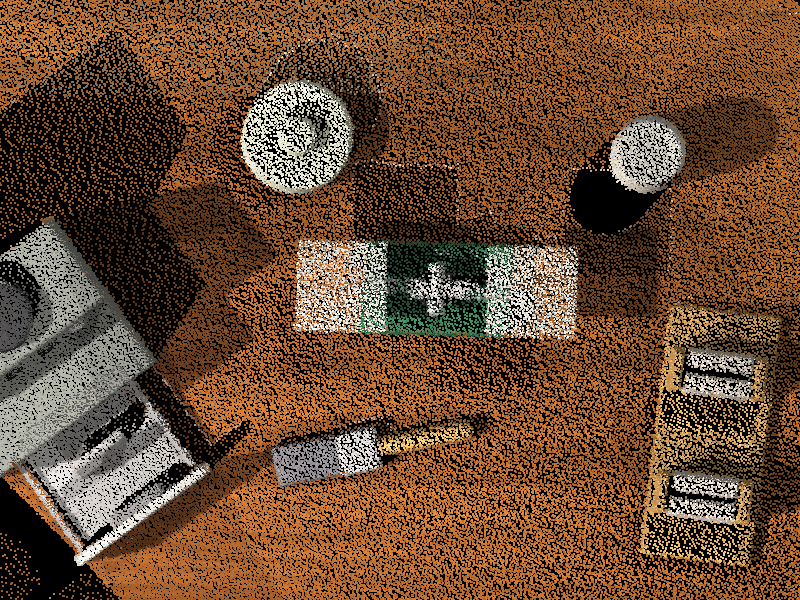

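The map is 1 mm per pixel, with row = 900 − x and column = 400 − y. It shows the rack blocks at (720,372) and (705,497), the pans at (338,287) and (530,290), and the tray panel running from (80,560) to (208,466). I'll start with the far block, which is at about (527, −317).

Emit:
{"api": "jog_arm", "payload": {
  "series": [
    [1, [0.309, 0.268, -0.11], 0.348],
    [1, [0.309, 0.268, -0.11], 0.348],
    [1, [0.309, 0.268, -0.11], 0.348],
    [1, [0.309, 0.268, -0.11], 0.348],
    [1, [0.309, 0.268, -0.11], 0.348],
    [1, [0.309, 0.268, -0.11], 0.348],
    [1, [0.309, 0.268, -0.11], 0.348],
    [1, [0.309, 0.268, -0.11], 0.348],
    [1, [0.309, 0.268, -0.11], 0.348],
    [1, [0.309, 0.268, -0.11], 0.348]
  ]
}}

```text
time: 1.1
ee_pos: [0.5296, -0.3129, 0.1367]
ee_rot: [-0.001, 0.746, 0.666, 0.001]
wrist_force: [-0.3, 0.7, 0.2]
grip_width: 0.0855
finger_force: 0.0
```

```bash
python3 - <<'E'
from h import *
o=get_obs();print(o['time'],o['ee_pos'],o['ee_rot'],o['q'],o['wrist_force'])
save('wrist','w1')
for f in('scene0','side0'):
    P,C=points([f]); hsv=cv2.cvtColor(C[None],cv2.COLOR_BGR2HSV)[0]
    # panel: top edge strip z 60-72, near tray
    ok=(P[:,0]>.3)&(P[:,0]<.48)&(P[:,1]>.15)&(P[:,1]<.36)
    for a in(36.3,):
        r=np.deg2rad(a); ex=np.array([np.cos(r),np.sin(r)]); ey=np.array([-ex[1],ex[0]])
        U=P[:,:2]@ex; V=P[:,:2]@ey
    ok=(U>.4)&(U<.62)&(V>-.12)&(V<.12)
    for lo,hi in((.03,.045),(.05,.062),(.064,.074)):
        k=ok&(P[:,2]>lo)&(P[:,2]<hi); 
        h,e=np.histogram(U[k],np.arange(.4,.62,.005)); print(f,lo,[(round(x,3),int(n)) for x,n in zip(e,h) if n>4])
        pk=k&(U<.52)
        if pk.sum()>20: print('  panel U pct',np.percentile(U[pk],[2,10,50,90,98]).round(4),'V',np.percentile(V[pk],[0.5,99.5]).round(4),'slope',np.polyfit(V[pk],U[pk],1).round(4))
E
```

```text
1.1 [ 0.52964123 -0.31292669  0.13674295] [-0.00146584  0.74632079  0.66558422  0.0008826 ] [ 0.78208959  0.42653029 -0.40797875  1.60194572  0.17751261  1.15231191
  0.21986246] [-0.33343263  0.73394217  0.15253083]
scene0 0.03 [(np.float64(0.465), 6), (np.float64(0.47), 12), (np.float64(0.475), 7), (np.float64(0.48), 12), (np.float64(0.49), 5), (np.float64(0.53), 6), (np.float64(0.535), 7), (np.float64(0.58), 9), (np.float64(0.585), 5)]
  panel U pct [0.4622 0.4669 0.4812 0.5097 0.5166] V [-0.1017  0.0549] slope [0.0968 0.4891]
scene0 0.05 [(np.float64(0.47), 10), (np.float64(0.475), 14), (np.float64(0.48), 8), (np.float64(0.53), 15), (np.float64(0.535), 7)]
  panel U pct [0.4613 0.4672 0.4764 0.4809 0.4815] V [-0.1004  0.0378] slope [0.0893 0.4781]
scene0 0.064 [(np.float64(0.46), 38), (np.float64(0.465), 43), (np.float64(0.47), 24), (np.float64(0.475), 5), (np.float64(0.535), 7), (np.float64(0.54), 15), (np.float64(0.545), 5)]
  panel U pct [0.461  0.462  0.4673 0.4732 0.4754] V [-0.1013  0.0587] slope [0.006  0.4675]
side0 0.03 [(np.float64(0.455), 75), (np.float64(0.46), 35), (
[... 778 characters left out ...]
.58), 34), (np.float64(0.585), 22), (np.float64(0.59), 13), (np.float64(0.595), 11), (np.float64(0.6), 9), (np.float64(0.605), 13), (np.float64(0.61), 11)]
  panel U pct [0.459  0.4593 0.4688 0.4796 0.4807] V [-0.0908  0.0604] slope [-0.0218  0.4688]
side0 0.064 [(np.float64(0.455), 43), (np.float64(0.46), 263), (np.float64(0.465), 226), (np.float64(0.47), 45), (np.float64(0.535), 37), (np.float64(0.54), 11), (np.float64(0.575), 13), (np.float64(0.58), 32), (np.float64(0.585), 13), (np.float64(0.59), 13), (np.float64(0.595), 10), (np.float64(0.6), 12), (np.float64(0.605), 10), (np.float64(0.61), 11)]
  panel U pct [0.4594 0.4602 0.4647 0.4693 0.4726] V [-0.0993  0.0591] slope [0.0069 0.4649]
```

View pics/w1.png

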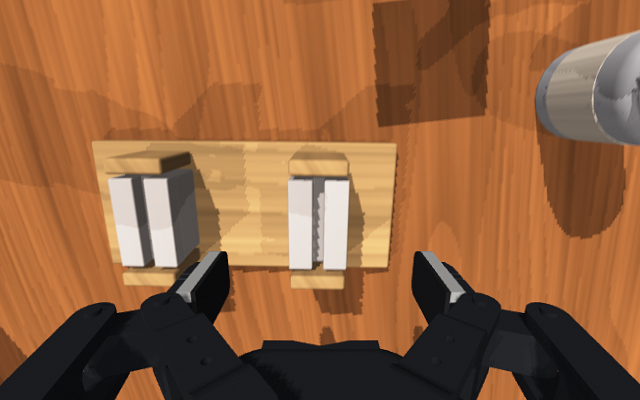

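The wrist view shows the target block centred between the fingers, with its top at about (319,222), and the closing line across its width. The tray's panel face lies at U ≈ 0.460 m on a 36.3° axis. I'll descend and grip.

Emit:
{"api": "jog_arm", "payload": {
  "series": [
    [1, [0, 0, -0.03], 0],
    [1, [0, 0, -0.06], 0],
    [1, [0, 0, -0.085], 0],
    [1, [0, 0, -0.097], 0],
    [1, [0, 0, -0.097], 0],
    [-1, [0, 0, -0.097], 0],
    [-1, [0, 0, -0.097], 0],
    [-1, [0, 0, -0.097], 0],
    [-1, [0, 0, -0.097], 0],
    [-1, [0, 0, -0.097], 0]
  ]
}}

```text
time: 2.15
ee_pos: [0.5281, -0.3181, 0.0428]
ee_rot: [0.001, 0.749, 0.663, 0.0]
wrist_force: [-0.8, -0.1, 6.3]
grip_width: 0.041
finger_force: 62.1
```

Emit:
{"api": "jog_arm", "payload": {
  "series": [
    [-1, [0, 0, 0.02], 0],
    [-1, [0, 0, 0.05], 0],
    [-1, [0, 0, 0.09], 0],
    [-1, [0, 0, 0.13], 0],
    [-1, [0, 0, 0.13], 0],
    [-1, [0, 0, 0.13], 0],
    [-1, [0, 0, 0.13], 0]
  ]
}}

```text
time: 2.85
ee_pos: [0.5265, -0.3173, 0.1699]
ee_rot: [-0.001, 0.748, 0.663, -0.0]
wrist_force: [-0.4, -0.2, -3.5]
grip_width: 0.0414
finger_force: 61.5
```

```bash
cat > s.py <<'E'
from h import *
o=get_obs(); r=o['ee_rot']; a=np.rad2deg(2*np.arctan2(r[2],r[1]))-90
print(round(o['time'],2),np.round(o['ee_pos'],4),'line',a.round(2),'F',np.round(o['wrist_force'],2),'w',o['grip_width'],'q',np.round(o['q'],2))
E
python3 s.py
```

```text
2.85 [ 0.5265 -0.3173  0.1699] line -6.92 F [-0.42 -0.21 -3.52] w 0.04144265618099477 q [ 0.79  0.4  -0.41  1.57  0.16  1.21  0.23]
```

Emit:
{"api": "jog_arm", "payload": {
  "series": [
    [-1, [0.04, 0.09, 0], 0],
    [-1, [0.082, 0.187, 0], 0],
    [-1, [0.082, 0.187, 0], 0],
    [-1, [0.082, 0.187, 0], 0],
    [-1, [0.082, 0.187, 0], 0],
    [-1, [0.082, 0.187, 0], 0],
    [-1, [0.082, 0.187, -0.03], 0],
    [-1, [0.082, 0.187, -0.05], 0],
    [-1, [0.082, 0.187, -0.056], 0],
    [-1, [0.082, 0.187, -0.06], 0]
  ]
}}

```text
time: 3.85
ee_pos: [0.6085, -0.132, 0.1104]
ee_rot: [-0.001, 0.749, 0.663, -0.001]
wrist_force: [0.0, 0.6, -2.3]
grip_width: 0.0409
finger_force: 61.4
```

Emit:
{"api": "jog_arm", "payload": {
  "series": [
    [-1, [0, 0, -0.004], 0],
    [-1, [0, 0, -0.008], 0],
    [-1, [0, 0, -0.012], 0],
    [-1, [0, 0, -0.014], 0],
    [-1, [0, 0, -0.015], 0],
    [-1, [0, 0, -0.015], 0],
    [-1, [0, 0, -0.015], 0]
  ]
}}

```text
time: 4.55
ee_pos: [0.6094, -0.1306, 0.0965]
ee_rot: [0.0, 0.748, 0.663, 0.0]
wrist_force: [0.2, 0.1, -2.6]
grip_width: 0.0411
finger_force: 61.6
```

```bash
python3 s.py; python3 - <<'E'
from h import *
save('side','s1')
X=cloud('s1')
P,C=points(['s1'])
for n,c in(('a',(.615,.059)),('b',(.610,-.1305))):
    k=(abs(P[:,0]-c[0])<.044)&(abs(P[:,1]-c[1])<.044)&(P[:,2]>.055)&(P[:,2]<.1); print(n,np.percentile(P[k,2],[5,25,50,75]).round(4),k.sum())
E
```

```text
4.55 [ 0.6094 -0.1306  0.0965] line -6.91 F [ 0.17  0.13 -2.57] w 0.04111956681430345 q [ 0.5   0.5  -0.47  1.61  0.25  1.09 -0.15]
a [0.0825 0.0837 0.0845 0.0852] 1099
b [0.0619 0.0637 0.0663 0.0844] 715
```

Pan b is about 2 mm above its stop, so I'll lower a bit more, then release and rise.

Emit:
{"api": "jog_arm", "payload": {
  "series": [
    [-1, [0, 0, -0.002], 0],
    [-1, [0, 0, -0.003], 0],
    [-1, [0, 0, -0.003], 0],
    [1, [0, 0, -0.003], 0],
    [1, [0, 0, -0.003], 0],
    [1, [0, 0, -0.003], 0],
    [1, [0, 0, -0.003], 0],
    [1, [0, 0, 0.01], 0],
    [1, [0, 0, 0.04], 0],
    [1, [0, 0, 0.08], 0]
  ]
}}

```text
time: 5.6
ee_pos: [0.6084, -0.1305, 0.1767]
ee_rot: [-0.001, 0.748, 0.663, -0.001]
wrist_force: [0.6, -0.3, -0.5]
grip_width: 0.0852
finger_force: 0.0
```

```bash
python3 s.py
```

```text
5.6 [ 0.6084 -0.1305  0.1767] line -6.91 F [ 0.56 -0.31 -0.47] w 0.08522296745756396 q [ 0.52  0.42 -0.49  1.54  0.2   1.24 -0.12]
```

Emit:
{"api": "jog_arm", "payload": {
  "series": [
    [1, [-0.205, -0.172, 0], 0],
    [1, [-0.205, -0.172, 0], 0],
    [1, [-0.205, -0.172, 0], 0],
    [1, [-0.205, -0.172, 0], 0],
    [1, [-0.205, -0.172, 0], 0],
    [1, [-0.205, -0.172, 0], 0],
    [1, [-0.205, -0.172, -0.03], 0],
    [1, [-0.205, -0.172, -0.06], 0],
    [1, [-0.205, -0.172, -0.06], 0],
    [1, [-0.205, -0.172, -0.06], 0]
  ]
}}

```text
time: 6.6
ee_pos: [0.4047, -0.3026, 0.1175]
ee_rot: [0.0, 0.748, 0.663, 0.0]
wrist_force: [0.2, -0.3, 1.3]
grip_width: 0.0855
finger_force: 0.0
```

Emit:
{"api": "jog_arm", "payload": {
  "series": [
    [1, [0, 0, -0.03], 0],
    [1, [0, 0, -0.06], 0],
    [1, [0, 0, -0.075], 0],
    [1, [0, 0, -0.075], 0],
    [-1, [0, 0, -0.075], 0],
    [-1, [0, 0, -0.075], 0],
    [-1, [0, 0, -0.075], 0],
    [-1, [0, 0, -0.075], 0],
    [-1, [0, 0, -0.075], 0]
  ]
}}

```text
time: 7.5
ee_pos: [0.4052, -0.3033, 0.0429]
ee_rot: [0.001, 0.748, 0.663, 0.0]
wrist_force: [-1.0, 0.1, 7.9]
grip_width: 0.041
finger_force: 62.0
```

Emit:
{"api": "jog_arm", "payload": {
  "series": [
    [-1, [0, 0, 0.02], 0],
    [-1, [0, 0, 0.05], 0],
    [-1, [0, 0, 0.09], 0],
    [-1, [0, 0, 0.13], 0],
    [-1, [0, 0, 0.13], 0],
    [-1, [0, 0, 0.13], 0],
    [-1, [0, 0, 0.13], 0]
  ]
}}

```text
time: 8.2
ee_pos: [0.4035, -0.3022, 0.17]
ee_rot: [-0.001, 0.748, 0.663, -0.0]
wrist_force: [-0.2, 0.5, -4.0]
grip_width: 0.041
finger_force: 62.1
```

```bash
python3 s.py
```

```text
8.2 [ 0.4035 -0.3022  0.17  ] line -6.92 F [-0.22  0.51 -4.04] w 0.04097231828393634 q [ 0.92  0.16 -0.4   1.86  0.07  1.14  0.38]
```

Emit:
{"api": "jog_arm", "payload": {
  "series": [
    [-1, [0.06, 0.1, 0], 0],
    [-1, [0.211, 0.361, 0], 0],
    [-1, [0.211, 0.361, 0], 0],
    [-1, [0.211, 0.361, 0], 0],
    [-1, [0.211, 0.361, 0], 0],
    [-1, [0.211, 0.361, 0], 0],
    [-1, [0.211, 0.361, 0], 0],
    [-1, [0.211, 0.361, 0], 0],
    [-1, [0.211, 0.361, 0], 0],
    [-1, [0.211, 0.361, 0], 0]
  ]
}}

```text
time: 9.2
ee_pos: [0.6149, 0.0627, 0.1691]
ee_rot: [-0.002, 0.747, 0.665, -0.0]
wrist_force: [-0.6, 0.1, -3.2]
grip_width: 0.0408
finger_force: 62.1
```

Emit:
{"api": "jog_arm", "payload": {
  "series": [
    [-1, [0, 0, -0.02], 0],
    [-1, [0, 0, -0.035], 0],
    [-1, [0, 0, -0.044], 0],
    [-1, [0, 0, -0.048], 0],
    [-1, [0, 0, -0.052], 0],
    [-1, [0, 0, -0.056], 0],
    [-1, [0, 0, -0.06], 0],
    [-1, [0, 0, -0.062], 0],
    [-1, [0, 0, -0.062], 0],
    [-1, [0, 0, -0.062], 0]
  ]
}}

```text
time: 10.2
ee_pos: [0.6155, 0.0586, 0.1097]
ee_rot: [0.0, 0.748, 0.663, 0.0]
wrist_force: [-0.1, 0.7, -1.7]
grip_width: 0.0414
finger_force: 62.5
```

```bash
python3 s.py; python3 - <<'E'
from h import *
p,d=save('side','s2')
cv2.imwrite('pics/s2c.png',cv2.resize(p[130:280,200:420],None,fx=3,fy=3))
E
```

```text
10.2 [0.6155 0.0586 0.1097] line -6.91 F [-0.12  0.72 -1.74] w 0.04139736283000841 q [ 0.29  0.5  -0.6   1.61  0.3   1.13 -0.5 ]
```

View pics/s2c.png

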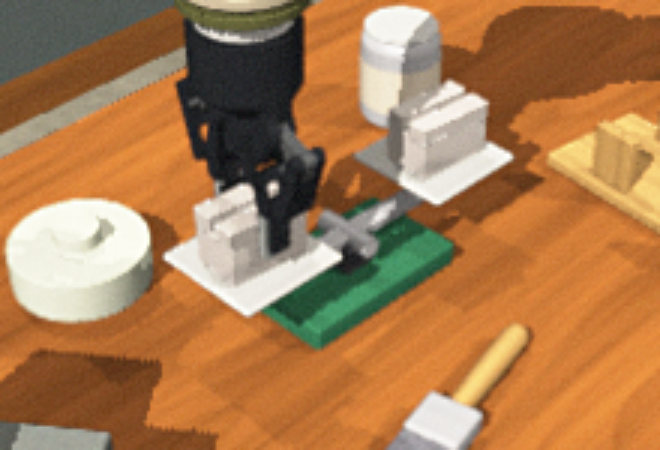

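The block on pan a (crop (245,235)) sits on its plate with the beam near level, and the other block stands on pan b at (445,140). Now I'll release and let it settle.

Emit:
{"api": "jog_arm", "payload": {
  "series": [
    [1, [0, 0, 0], 0],
    [1, [0, 0, 0], 0],
    [1, [0, 0, 0], 0],
    [1, [0, 0, 0], 0],
    [1, [0, 0, 0.01], 0],
    [1, [0, 0, 0.03], 0],
    [1, [0, 0, 0.06], 0],
    [1, [0, 0, 0.08], 0],
    [1, [0, 0, 0.08], 0],
    [1, [0, 0, 0.08], 0]
  ]
}}

```text
time: 11.25
ee_pos: [0.6155, 0.0584, 0.19]
ee_rot: [0.0, 0.748, 0.663, 0.0]
wrist_force: [0.3, -0.4, -0.9]
grip_width: 0.0858
finger_force: 0.0
```

Emit:
{"api": "jog_arm", "payload": {
  "series": [
    [1, [0, 0, 0], 0],
    [1, [0, 0, 0], 0],
    [1, [0, 0, 0], 0],
    [1, [0, 0, 0], 0],
    [1, [0, 0, 0], 0],
    [1, [0, 0, 0], 0],
    [1, [0, 0, 0], 0],
    [1, [0, 0, 0], 0]
  ]
}}

```text
time: 12.05
ee_pos: [0.6153, 0.0584, 0.1893]
ee_rot: [-0.0, 0.748, 0.663, 0.0]
wrist_force: [0.3, -0.4, 0.6]
grip_width: 0.0853
finger_force: 0.0
```

```bash
python3 s.py; python3 - <<'E'
from h import *
for n in('side','scene'):
    save(n,n+'3'); P,C=points([n+'3'])
    for m,c in(('a',(.615,.059)),('b',(.610,-.1305))):
        k=(abs(P[:,0]-c[0])<.043)&(abs(P[:,1]-c[1])<.043)&(P[:,2]>.05)&(P[:,2]<.14); h,e=np.histogram(P[k,2],np.arange(.05,.14,.004)); print(n,m,dict(zip((e*1000).round().astype(int).tolist(),h.tolist())))
        k&=P[:,2]>(.098 if 0 else .1)
        print(rect(P[k]) if k.sum()>10 else '')
E
```

```text
12.05 [0.6153 0.0584 0.1893] line -6.92 F [ 0.3  -0.45  0.57] w 0.0853372258140968 q [ 0.31  0.42 -0.62  1.53  0.25  1.27 -0.46]
side a {50: 0, 54: 8, 58: 384, 62: 90, 66: 53, 70: 59, 74: 42, 78: 58, 82: 54, 86: 58, 90: 58, 94: 61, 98: 80, 102: 161, 106: 255, 110: 0, 114: 0, 118: 0, 122: 0, 126: 0, 130: 0, 134: 0}
[613.3  58.9  67.4  44.3  84.3]
side b {50: 10, 54: 33, 58: 20, 62: 0, 66: 0, 70: 0, 74: 0, 78: 0, 82: 34, 86: 280, 90: 55, 94: 51, 98: 38, 102: 55, 106: 41, 110: 55, 114: 42, 118: 55, 122: 64, 126: 66, 130: 218, 134: 65}
[ 607.1 -128.6   67.8   46.2   83.5]
scene a {50: 0, 54: 0, 58: 19, 62: 231, 66: 59, 70: 30, 74: 30, 78: 29, 82: 28, 86: 33, 90: 27, 94: 34, 98: 36, 102: 47, 106: 127, 110: 111, 114: 1, 118: 0, 122: 0, 126: 0, 130: 0, 134: 0}
[615.8  58.7  67.   46.7  82.9]
scene b {50: 0, 54: 0, 58: 0, 62: 0, 66: 0, 70: 0, 74: 0, 78: 0, 82: 1, 86: 113, 90: 274, 94: 34, 98: 33, 102: 35, 106: 36, 110: 35, 114: 32, 118: 32, 122: 41, 126: 60, 130: 59, 134: 259}
[ 609.5 -129.6   67.9   44.6   83.2]
```

Pan a is down (plate at about 62 mm against 88 mm for pan b), so the block on pan a is heavier. I'll regrasp it lengthwise.

Emit:
{"api": "jog_arm", "payload": {
  "series": [
    [1, [0, 0, 0], 0.5],
    [1, [0, 0, 0], 0.5],
    [1, [0, 0, 0], 0.5],
    [1, [0, 0, 0], 0.5],
    [1, [0, 0, 0], 0.5],
    [1, [0, 0, 0], 0.5],
    [1, [0, 0, 0], 0.5],
    [1, [0, 0, 0], 0.5],
    [1, [0, 0, 0], 0.5],
    [1, [0, 0, 0], 0.5]
  ]
}}

```text
time: 13.15
ee_pos: [0.6153, 0.0583, 0.1894]
ee_rot: [0.0, 0.093, 0.996, 0.0]
wrist_force: [-0.4, -0.3, 0.7]
grip_width: 0.0855
finger_force: 0.0
```

Emit:
{"api": "jog_arm", "payload": {
  "series": [
    [1, [0, 0, 0], 0.05],
    [1, [0, 0, 0], 0.05],
    [1, [0, 0, 0], 0.05]
  ]
}}

```text
time: 13.45
ee_pos: [0.6153, 0.0583, 0.1893]
ee_rot: [-0.0, 0.019, 1.0, 0.0]
wrist_force: [0.3, 1.2, 1.4]
grip_width: 0.0853
finger_force: 0.0
```

```bash
python3 s.py
```

```text
13.45 [0.6153 0.0583 0.1893] line 87.78 F [0.28 1.16 1.43] w 0.08531600317748432 q [ 0.51  0.51 -0.91  1.52  0.41  1.31  1.09]
```

Emit:
{"api": "jog_arm", "payload": {
  "series": [
    [1, [0, 0.0005, 0], -0.026],
    [1, [0, 0.0005, 0], -0.026],
    [1, [0, 0.0005, -0.03], -0.026],
    [1, [0, 0.0005, -0.06], -0.026],
    [1, [0, 0.0005, -0.08], -0.026],
    [1, [0, 0.0005, -0.0925], -0.026],
    [1, [0, 0.0005, -0.0925], -0.026],
    [1, [0, 0.0005, -0.0925], -0.026]
  ]
}}

```text
time: 14.25
ee_pos: [0.6157, 0.0591, 0.0977]
ee_rot: [0.0, 0.058, 0.998, 0.0]
wrist_force: [0.6, 0.1, 0.1]
grip_width: 0.0854
finger_force: 0.0
```

```bash
python3 s.py
```

```text
14.25 [0.6157 0.0591 0.0977] line 83.35 F [0.61 0.07 0.05] w 0.08535069587853354 q [ 0.47  0.59 -0.85  1.61  0.48  1.16  0.96]
```

Emit:
{"api": "jog_arm", "payload": {
  "series": [
    [-1, [0, 0, 0], 0],
    [-1, [0, 0, 0], 0],
    [-1, [0, 0, 0], 0],
    [-1, [0, 0, 0.003], 0],
    [-1, [0, 0, 0.008], 0],
    [-1, [0, 0, 0.013], 0],
    [-1, [0, 0, 0.018], 0],
    [-1, [0, 0, 0.023], 0],
    [-1, [0, 0, 0.028], 0],
    [-1, [0, 0, 0.033], 0]
  ]
}}

```text
time: 15.25
ee_pos: [0.6151, 0.0585, 0.13]
ee_rot: [-0.0, 0.058, 0.998, -0.0]
wrist_force: [-0.1, 0.6, -3.2]
grip_width: 0.0648
finger_force: 66.9
```

Emit:
{"api": "jog_arm", "payload": {
  "series": [
    [-1, [0, 0, 0.03], 0],
    [-1, [0, 0, 0.07], 0],
    [-1, [0, 0, 0.09], 0],
    [-1, [0, 0, 0.09], 0]
  ]
}}

```text
time: 15.65
ee_pos: [0.6165, 0.0594, 0.223]
ee_rot: [0.002, 0.058, 0.998, 0.0]
wrist_force: [0.5, 0.4, -4.2]
grip_width: 0.0646
finger_force: 68.6
```

```bash
python3 s.py
```

```text
15.65 [0.6165 0.0594 0.223 ] line 83.35 F [ 0.53  0.39 -4.17] w 0.06464695274457569 q [ 0.5   0.48 -0.91  1.48  0.38  1.36  1.03]
```

Emit:
{"api": "jog_arm", "payload": {
  "series": [
    [-1, [-0.195, 0.224, 0], 0.239],
    [-1, [-0.195, 0.224, 0], 0.239],
    [-1, [-0.195, 0.224, 0], 0.239],
    [-1, [-0.195, 0.224, 0], 0.239],
    [-1, [-0.195, 0.224, 0], 0.239],
    [-1, [-0.195, 0.224, 0], 0.239],
    [-1, [-0.195, 0.224, 0], 0.239],
    [-1, [-0.195, 0.224, 0], 0.239],
    [-1, [-0.195, 0.224, 0], 0.239],
    [-1, [-0.195, 0.224, 0], 0.239]
  ]
}}

```text
time: 16.65
ee_pos: [0.4211, 0.2815, 0.2192]
ee_rot: [-0.0, -0.311, 0.95, -0.0]
wrist_force: [0.2, 0.3, -3.7]
grip_width: 0.0643
finger_force: 68.6
```

```bash
python3 s.py; python3 -c "
from h import *
save('wrist','w4')"
```

```text
16.65 [0.4211 0.2815 0.2192] line 126.22 F [ 0.24  0.28 -3.68] w 0.06434010423568624 q [ 0.4   0.29 -1.23  1.76  0.29  1.29  1.31]
```

View pics/w4.png

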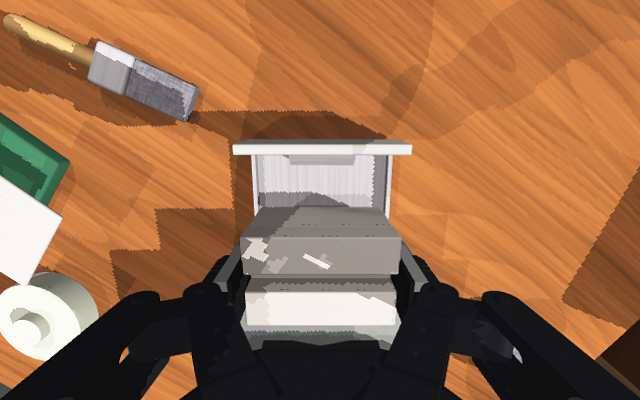

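The wrist view shows the block held squarely by its ends, with the tray panel's top edge running from (233,149) to (412,149), parallel to the block, and the tray floor in front. I'll measure the panel and ribs against the block.

```bash
python3 - <<'E'
from h import *
r=np.deg2rad(36.3); ex=np.array([np.cos(r),np.sin(r)]); ey=np.array([-ex[1],ex[0]])
t=np.array([.4211,.2815]); print('tcp UV',t@ex,t@ey)
P,C=points(['w4']); U=P[:,:2]@ex; V=P[:,:2]@ey
k=(P[:,2]>.06)&(P[:,2]<.08)&(U<.49)&(U>.43)&(abs(V)<.2)
print('panel top z',np.median(P[k,2]),'U',np.percentile(U[k],[1,5,50,95,99]).round(4),'V',np.percentile(V[k],[.2,1,99,99.8]).round(4),'slope',np.polyfit(V[k],U[k],1))
g=P[:,2]; k=(abs(V+.02)<.03)&(U>.46)&(U<.56)&(g>.15)
h,e=np.histogram(g[k],np.arange(.15,.28,.005)); print(dict(zip((e*1000).round().astype(int).tolist(),h.tolist())))
top=k&(g>g[k].max()-.012); print('block top U',np.percentile(U[top],[.5,2,50,98,99.5]).round(4),np.median(g[top])); print(rect(P[(g>.2)&(g<.25)&(U>.47)&(U<.56)&(abs(V+.02)<.031)]))
for f in('scene0','side0'):
    P,C=points([f]); U=P[:,:2]@ex; V=P[:,:2]@ey
    for lo,hi in((.03,.05),(.05,.06),(.06,.07)):
        for u0,u1 in((.466,.50),(.515,.56)):
            k=(P[:,2]>lo)&(P[:,2]<hi)&(U>u0)&(U<u1)&(V>-.058)&(V<.02)
            if k.sum()>10: print(f,lo,'rib U',np.percentile(U[k],[3,25,50,75,97]).round(4),'V',np.percentile(V[k],[1,99]).round(4),k.sum())
E
```

```text
tcp UV 0.5060281094868302 -0.02242793813939418
panel top z 0.06964348454447686 U [0.4598 0.4604 0.4658 0.4737 0.476 ] V [-0.1001 -0.0984  0.0558  0.0576] slope [0.00484663 0.46615994]
{150: 0, 155: 0, 160: 0, 165: 0, 170: 0, 175: 0, 180: 15, 185: 310, 190: 329, 195: 358, 200: 398, 205: 433, 210: 487, 215: 1452, 220: 1382, 225: 10180, 230: 1180, 235: 18, 240: 18, 245: 3, 250: 0, 255: 22, 260: 54, 265: 23, 270: 490, 275: 2084}
block top U [0.4853 0.4856 0.4871 0.4957 0.4961] 0.2966763148370095
[419.1 283.   43.6  62.   36.3]
scene0 0.03 rib U [0.4703 0.4735 0.4767 0.4804 0.4816] V [-0.0571  0.005 ] 24
scene0 0.03 rib U [0.5324 0.534  0.5366 0.5396 0.5422] V [-0.0515 -0.0458] 18
scene0 0.05 rib U [0.4723 0.4777 0.4792 0.4806 0.4816] V [-0.0504  0.0074] 21
scene0 0.05 rib U [0.5313 0.5325 0.5345 0.5383 0.546 ] V [-0.0499  0.0104] 24
scene0 0.06 rib U [0.4678 0.4712 0.4738 0.4757 0.4779] V [-0.0509  0.0077] 35
scene0 0.06 rib U [0.5361 0.5392 0.5419 0.545  0.5478] V [-0.053   0.0079] 43
side0 0.03 rib U [0.4737 0.477  0.4786 0.4806 0.4815] V [-0.0109  0.0104] 33
side0 0.03 rib U [0.5296 0.5303 0.5313 0.5343 0.5407] V [-0.0507  0.0098] 132
side0 0.05 rib U [0.4732 0.4768 0.478  0.4797 0.481 ] V [-0.0491  0.0108] 82
side0 0.05 rib U [0.5303 0.5321 0.5339 0.5362 0.5463] V [-0.0497  0.0096] 183
side0 0.06 rib U [0.4663 0.4683 0.4708 0.4729 0.4755] V [-0.0554  0.018 ] 164
side0 0.06 rib U [0.5351 0.5376 0.5396 0.5435 0.5464] V [-0.05    0.0102] 189
```

The block sits within 1 mm of the rib centre (inner rib faces at U 0.4815 and 0.531, centre 0.506). I'll lower it.

Emit:
{"api": "jog_arm", "payload": {
  "series": [
    [-1, [-0.0005, 0.0015, -0.03], 0],
    [-1, [-0.0005, 0.0015, -0.07], 0],
    [-1, [-0.0005, 0.0015, -0.1], 0],
    [-1, [-0.0005, 0.0015, -0.11], 0],
    [-1, [-0.0005, 0.0015, -0.12], 0],
    [-1, [-0.0005, 0.0015, -0.13], 0],
    [-1, [-0.0005, 0.0015, -0.14], 0],
    [-1, [-0.0005, 0.0015, -0.15], 0],
    [-1, [-0.0005, 0.0015, -0.158], 0],
    [-1, [-0.0005, 0.0015, -0.16], 0]
  ]
}}

```text
time: 17.7
ee_pos: [0.4195, 0.2841, 0.059]
ee_rot: [-0.001, -0.312, 0.95, -0.0]
wrist_force: [-0.4, -0.2, -4.2]
grip_width: 0.0646
finger_force: 68.4
```

Emit:
{"api": "jog_arm", "payload": {
  "series": [
    [-1, [0, 0, -0.002], 0],
    [-1, [0, 0, -0.004], 0],
    [-1, [0, 0, -0.005], 0],
    [-1, [0, 0, -0.005], 0],
    [-1, [0, 0, -0.005], 0]
  ]
}}

```text
time: 18.2
ee_pos: [0.4199, 0.2844, 0.055]
ee_rot: [0.0, -0.312, 0.95, 0.0]
wrist_force: [0.6, 0.0, -2.7]
grip_width: 0.0646
finger_force: 68.4
```

```bash
python3 s.py
```

```text
18.2 [0.4199 0.2844 0.055 ] line 126.36 F [ 0.6   0.03 -2.68] w 0.06460029860198045 q [ 0.21  0.51 -1.06  1.93  0.52  1.01  1.12]
```

Emit:
{"api": "jog_arm", "payload": {
  "series": [
    [-1, [0, 0, -0.001], 0],
    [-1, [0, 0, -0.001], 0],
    [-1, [0, 0, -0.001], 0]
  ]
}}

```text
time: 18.5
ee_pos: [0.42, 0.2844, 0.054]
ee_rot: [0.0, -0.312, 0.95, 0.0]
wrist_force: [-0.7, -0.6, -1.7]
grip_width: 0.0645
finger_force: 68.8
```

Emit:
{"api": "jog_arm", "payload": {
  "series": [
    [-1, [0, 0, -0.001], 0],
    [-1, [0, 0, -0.001], 0],
    [-1, [0, 0, -0.001], 0]
  ]
}}

```text
time: 18.8
ee_pos: [0.4205, 0.2849, 0.0539]
ee_rot: [0.001, -0.312, 0.95, 0.0]
wrist_force: [-1.8, -3.0, 9.4]
grip_width: 0.0644
finger_force: 70.1
```

Emit:
{"api": "jog_arm", "payload": {
  "series": [
    [1, [0, 0, 0.001], 0],
    [1, [0, 0, 0.001], 0],
    [1, [0, 0, 0.001], 0],
    [1, [0, 0, 0.001], 0],
    [1, [0, 0, 0.02], 0],
    [1, [0, 0, 0.05], 0],
    [1, [0, 0, 0.09], 0],
    [1, [0, 0, 0.12], 0],
    [1, [0, 0, 0.12], 0]
  ]
}}

```text
time: 19.7
ee_pos: [0.4212, 0.2858, 0.1764]
ee_rot: [0.003, -0.312, 0.95, 0.0]
wrist_force: [0.5, 1.0, 0.6]
grip_width: 0.0854
finger_force: 0.0
```

Emit:
{"api": "jog_arm", "payload": {
  "series": [
    [-1, [-0.068, -0.05, 0], 0],
    [-1, [-0.068, -0.05, 0], 0],
    [-1, [-0.068, -0.05, 0], 0],
    [-1, [-0.068, -0.05, 0], 0],
    [-1, [-0.068, -0.05, 0], 0]
  ]
}}

```text
time: 20.2
ee_pos: [0.3525, 0.2339, 0.1729]
ee_rot: [0.0, -0.311, 0.95, -0.001]
wrist_force: [0.7, 0.2, -0.8]
grip_width: 0.0122
finger_force: 0.0
```

```bash
python3 s.py; python3 - <<'E'
from h import *
p,d=save('side','s5'); cv2.imwrite('pics/s5c.png',cv2.resize(p[220:400,60:340],None,fx=2.5,fy=2.5))
E
```

```text
20.2 [0.3525 0.2339 0.1729] line 126.3 F [ 0.73  0.24 -0.76] w 0.012199766206788953 q [ 0.7  -0.   -1.35  2.01 -0.    1.13  1.55]
```

View pics/s5c.png

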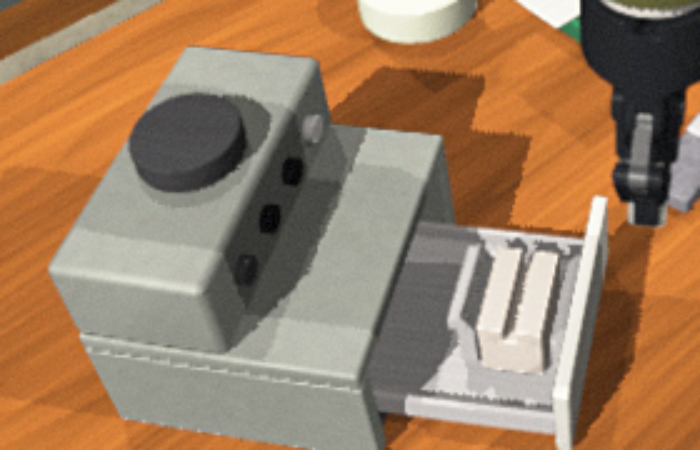

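The crop shows the block lying flat between the ribs at (515,310), with the gripper in front of the panel. I'll go down and begin the push.

Emit:
{"api": "jog_arm", "payload": {
  "series": [
    [-1, [0, 0, -0.04], 0],
    [-1, [0, 0, -0.08], 0],
    [-1, [0, 0, -0.113], 0],
    [-1, [0, 0, -0.113], 0],
    [-1, [0, 0, -0.113], 0]
  ]
}}

```text
time: 20.75
ee_pos: [0.3514, 0.2359, 0.0602]
ee_rot: [-0.001, -0.313, 0.95, 0.001]
wrist_force: [0.4, -0.5, 0.4]
grip_width: -0.0001
finger_force: 0.0
```

Emit:
{"api": "jog_arm", "payload": {
  "series": [
    [-1, [0.008, 0.0059, 0], 0],
    [-1, [0.016, 0.0118, 0], 0],
    [-1, [0.024, 0.0176, 0], 0],
    [-1, [0.032, 0.0235, 0], 0],
    [-1, [0.04, 0.0294, 0], 0],
    [-1, [0.048, 0.0353, 0], 0],
    [-1, [0.056, 0.0411, 0], 0],
    [-1, [0.056, 0.0411, 0], 0]
  ]
}}

```text
time: 21.55
ee_pos: [0.4088, 0.2764, 0.0599]
ee_rot: [0.0, -0.312, 0.95, 0.001]
wrist_force: [-1.7, -3.5, 1.5]
grip_width: -0.0002
finger_force: 1.7
```

```bash
cat > t.py <<'E'
from h import *
import sys
r=np.deg2rad(36.3); ex=np.array([np.cos(r),np.sin(r)]); ey=np.array([-ex[1],ex[0]])
o=get_obs(); print('tcp UV',o['ee_pos'][:2]@ex,o['ee_pos'][:2]@ey,'F along',o['wrist_force'][:2]@ex)
for n in ('side','scene'):
    save(n,n+sys.argv[1]); P,C=points([n+sys.argv[1]]); U=P[:,:2]@ex; V=P[:,:2]@ey
    for a,b in((-.098,-.06),(.02,.058)):
        k=(P[:,2]>.062)&(P[:,2]<.074)&(U<.59)&(U>.42)&(V>a)&(V<b); print(n,'panel U',np.percentile(U[k],[3,50,97]).round(4) if k.sum()>5 else None,k.sum())
E
python3 s.py; python3 t.py 6
```

```text
21.55 [0.4088 0.2764 0.0599] line 126.36 F [-1.72 -3.51  1.5 ] w -0.00022888548543392904 q [ 0.26  0.48 -1.1   1.96  0.51  1.01  1.13]
tcp UV 0.49309900084692276 -0.019306600945502524 F along -3.467207728771824
side panel U None 0
side panel U [0.5027 0.507  0.5123] 151
scene panel U [0.5037 0.5089 0.513 ] 27
scene panel U [0.5073 0.5107 0.5134] 14
```

Emit:
{"api": "jog_arm", "payload": {
  "series": [
    [-1, [0.008, 0.0059, 0], 0],
    [-1, [0.016, 0.0118, 0], 0],
    [-1, [0.024, 0.0176, 0], 0],
    [-1, [0.032, 0.0235, 0], 0],
    [-1, [0.04, 0.0294, 0], 0],
    [-1, [0.046, 0.0338, 0], 0],
    [-1, [0.05, 0.0367, 0], 0],
    [-1, [0.05, 0.0367, 0], 0]
  ]
}}

```text
time: 22.45
ee_pos: [0.4575, 0.3121, 0.0595]
ee_rot: [-0.0, -0.312, 0.95, 0.0]
wrist_force: [-3.2, -1.9, -0.4]
grip_width: -0.0005
finger_force: 2.1
```

Emit:
{"api": "jog_arm", "payload": {
  "series": [
    [-1, [0.002, 0.0015, 0], 0],
    [-1, [0.004, 0.0029, 0], 0],
    [-1, [0.005, 0.0037, 0], 0],
    [-1, [0.005, 0.0037, 0], 0]
  ]
}}

```text
time: 22.85
ee_pos: [0.4621, 0.3155, 0.0595]
ee_rot: [-0.001, -0.312, 0.95, -0.0]
wrist_force: [-4.2, -3.0, -1.5]
grip_width: 0.0
finger_force: 2.4
```

```bash
python3 s.py; python3 t.py 7
```

```text
22.85 [0.4621 0.3155 0.0595] line 126.38 F [-4.2  -3.02 -1.52] w 6.032196761085792e-06 q [ 0.13  0.6  -1.02  1.79  0.58  1.08  1.11]
tcp UV 0.5591525204727971 -0.019318003503536952 F along -5.1787742715879
side panel U None 0
side panel U [0.5688 0.5726 0.5785] 153
scene panel U [0.5707 0.5737 0.5778] 19
scene panel U None 4
```

Emit:
{"api": "jog_arm", "payload": {
  "series": [
    [-1, [0.001, 0.0007, 0], 0],
    [-1, [0.002, 0.0015, 0], 0],
    [-1, [0.003, 0.0022, 0], 0],
    [-1, [0.003, 0.0022, 0], 0],
    [-1, [0.003, 0.0022, 0], 0]
  ]
}}

```text
time: 23.45
ee_pos: [0.4652, 0.3178, 0.0596]
ee_rot: [-0.0, -0.312, 0.95, -0.0]
wrist_force: [-4.4, -2.5, -2.2]
grip_width: -0.0
finger_force: 2.6
```

Emit:
{"api": "jog_arm", "payload": {
  "series": [
    [-1, [0.001, 0.0007, 0], 0],
    [-1, [0.0015, 0.0011, 0], 0],
    [-1, [0.0015, 0.0011, 0], 0]
  ]
}}

```text
time: 23.75
ee_pos: [0.4664, 0.3186, 0.0596]
ee_rot: [-0.001, -0.312, 0.95, -0.0]
wrist_force: [-6.2, -5.0, 0.9]
grip_width: -0.0
finger_force: 3.9
```

Emit:
{"api": "jog_arm", "payload": {
  "series": [
    [-1, [0.001, 0.0007, 0], 0],
    [-1, [0.0015, 0.0011, 0], 0],
    [-1, [0.0015, 0.0011, 0], 0]
  ]
}}

```text
time: 24.05
ee_pos: [0.467, 0.3191, 0.0595]
ee_rot: [-0.002, -0.312, 0.95, -0.001]
wrist_force: [-11.8, -9.3, 7.3]
grip_width: 0.0001
finger_force: 7.5
```

The force rose sharply to 15 N, so the tray is at its stop. I'll back off smoothly.

Emit:
{"api": "jog_arm", "payload": {
  "series": [
    [-1, [-0.004, -0.0029, 0], 0],
    [-1, [-0.008, -0.0059, 0], 0],
    [-1, [-0.012, -0.0088, 0], 0],
    [-1, [-0.02, -0.0147, 0], 0],
    [-1, [-0.03, -0.022, 0], 0],
    [-1, [-0.05, -0.0367, 0], 0],
    [-1, [-0.07, -0.0514, 0], 0],
    [-1, [-0.07, -0.0514, 0.05], 0],
    [-1, [-0.07, -0.0514, 0.1], 0],
    [-1, [-0.07, -0.0514, 0.1], 0]
  ]
}}

```text
time: 25.05
ee_pos: [0.4011, 0.271, 0.1654]
ee_rot: [0.005, -0.312, 0.95, 0.0]
wrist_force: [-0.3, -0.3, -0.2]
grip_width: -0.0
finger_force: 0.0
```

```bash
python3 s.py; python3 t.py 8; python3 - <<'E'
import cv2,numpy as np
a=cv2.imread('pics/side8.png');b=cv2.imread('pics/scene8.png')
cv2.imwrite('pics/c8.png',np.hstack([cv2.resize(a[140:400,60:440],(400,274)),cv2.resize(b[100:360,170:550],(400,274))]))
E
```

```text
25.05 [0.4011 0.271  0.1654] line 126.37 F [-0.27 -0.3  -0.25] w -3.1842290361633735e-05 q [ 0.44  0.3  -1.26  1.89  0.32  1.17  1.27]
tcp UV 0.48371406429033303 -0.01904900384195335 F along -0.39406924469762805
side panel U [0.5587 0.5626 0.5683] 109
side panel U [0.5583 0.5626 0.5682] 148
scene panel U [0.5602 0.5643 0.5685] 22
scene panel U [0.5604 0.5651 0.5694] 17
```

View pics/c8.png

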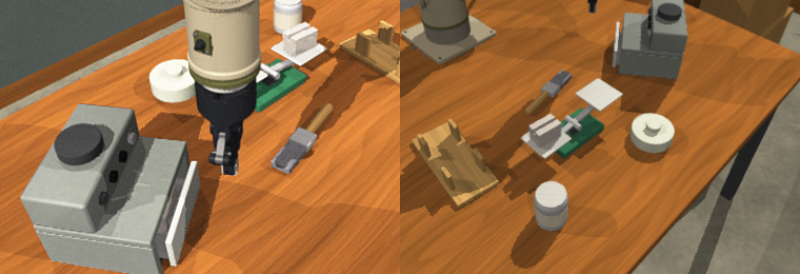

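The picture shows the tray in, with its panel about 20 mm proud at (180,212). The lighter block is on its pan at (545,135), and the wheel, tin and brush are where they were. I'll wait a second and recheck before handing in.

Emit:
{"api": "jog_arm", "payload": {
  "series": [
    [-1, [0, 0, 0.03], 0],
    [-1, [0, 0, 0.03], 0],
    [-1, [0, 0, 0.03], 0],
    [-1, [0, 0, 0.03], 0],
    [-1, [0, 0, 0.03], 0],
    [-1, [0, 0, 0.03], 0],
    [-1, [0, 0, 0.03], 0],
    [-1, [0, 0, 0.03], 0],
    [-1, [0, 0, 0.03], 0],
    [-1, [0, 0, 0.03], 0]
  ]
}}

```text
time: 26.15
ee_pos: [0.3988, 0.2689, 0.1898]
ee_rot: [0.0, -0.312, 0.95, 0.0]
wrist_force: [-0.5, -0.4, -0.0]
grip_width: -0.0
finger_force: 0.0
```

```bash
python3 t.py 9 | tee o9; python3 - <<'E'
import re
from h import *
v=[float(x) for x in re.findall(r'panel U \[(\S+)',open('o9').read())]
print(v)
if v and min(v)>.55: print(close_job())
E
```

```text
tcp UV 0.48060119403948504 -0.01943673062711393 F along -0.6782109258947691
side panel U [0.5588 0.5629 0.5686] 109
side panel U [0.5582 0.5625 0.5683] 152
scene panel U [0.5595 0.5644 0.5688] 25
scene panel U [0.5615 0.5656 0.5694] 16
[0.5588, 0.5582, 0.5595, 0.5615]
the job is handed in; nothing more can be done
None
```

The job is handed in: the heavier block lies flat in the tray well, the tray stayed latched at about 0.100 m when rechecked a second after release, and the lighter block is on its pan.

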